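# Hook the trapped insert out of the test fixture's tunnel

### The job

The orange connector insert has slid back into the narrow tunnel of the grey test fixture. Take the blue-handled pull hook by its handle, reach its bent end in behind the insert's black tab and drag the insert, sitting level, out of the mouth until all of it lies on the fixture's open landing; never touch the insert with the fingers. Then put the hook down on the bench, clear of the fixture, and leave the blue tape roll and the red pliers behind the work where they are.

Things in the scene. Friction and masses are not known exactly. Their poses are not given: they have to be found in the camera images.
- fixture: Grey test fixture fixed to the bench. Origin: on the bench top under the middle of the tunnel's mouth; +x straight into the tunnel, y across, z up. Base plate 350 x 96 mm (x -183 to +167 mm), 8 mm thick; its top is the floor of tunnel and landing. Screw heads along its edges rise to z 12. Tunnel housing outside: x 0 to 163, 64 mm wide, 86 mm high.
- fixture_tunnel (a point): Point on the tunnel's floor in the mouth (8 mm above fixture origin, same axes). Tunnel: clear width 44 mm, ceiling 70 mm above this floor, 155 mm deep, closed at the back. Along the roof's middle a sight slit 20 mm wide (x 12 to 133 mm) shows the orange insert from above.
- fixture_landing (a point): Middle of the landing's floor, 88 mm outside the mouth (fixture x = -88, z = 8 mm). The landing is open above, x -177 to 0 mm, between two dark rails (44 mm apart inside, 60 mm outside, tops at fixture z 13 mm), with an end stop of the same height at its outer end.
- insert: Orange insert, loose, 90 x 40 mm, deck 12 mm high, 0.1 to 0.2 kg; origin: centre of its underside; +x into the tunnel at the start, within 2 mm of play each side. Starts on the tunnel floor, centre 70 to 100 mm from the mouth. A tab rises from the deck at x = -30 mm; behind it the deck is clear from x = -27 to +21 mm, then comes a white connector block 6 mm high. Slides freely.
- insert_tab (a point): Middle of the top edge of the insert's black upright tab (6 mm thick, 34 mm wide), 26 mm above the insert's underside, 14 mm above its deck, 30 mm from its centre toward the mouth; axes as the insert's.
- pull_hook: Pull hook, loose, 0.12 kg, standing on its handle's flat underside, right of the fixture. Blue block handle 100 mm long (x), 24 wide, 38 high, steel ferrule 26 mm wide at its front; origin: centre of the underside, +x to the hook. An 8 mm rod at height 23 mm runs to x = 200 mm and is bent straight down there, its end 16 mm below the rod's underside.
- hook_tip (a point): Lowest point of the hook's bent-down end, 200 mm ahead of the handle's centre (pull_hook x), 3 mm above the plane of the handle's underside; axes as pull_hook's.
- tape_roll: Blue tape roll lying flat, diameter 72 mm, 19 mm high, loose bystander behind the fixture; origin under its centre.
- pliers: Small pliers with red handles, 124 mm long, 11 mm high, loose bystander at the back; origin under its centre.

How it is judged:
By the outcome, as a careful person would: the job done as asked, in the order asked, and still so for the second after the job is handed in, with the robot touching nothing.
It also fails if it takes over 54 s, if anything falls off the work surface, if the arm or the gripper's body presses on something with over 40 N, if the wrist force passes 120 N, or if a joint passes its speed limit or range.

### The arm

A 6-joint arm with a two-finger parallel gripper is mounted at the origin on a cart in front of the work surface, level with it; the furniture and walls round the work are solid. World frame = base frame: x ahead of the robot, y to its left, z up, the work surface at z = 0. Lengths are in m, angles in degrees, forces in N, time in s.
With the tool pointing down it reaches from about 0.3 to 0.75 m from the base axis. Payload 8.5 kg.
Tool frame: the origin (TCP) lies on the centre line of the jaws, within the pads' length; the fingertips stand 11 mm ahead of it and the grasp point (between the pads) lies 8 mm behind it; z points along the fingers, y is the line along which they close (so a half turn about z gives the same grasp; the last joint's range is limited). The gripper opens to 85 mm and grips with 20 to 120 N. Pads are 22 mm wide; open, the fingers measure 114 mm over their backs; the gripper's body (76 mm by 85 mm) begins 54 mm behind the grasp point. The pads swing forward as they close: fully open they stand 13 mm farther back than shut.
Start: joints at [-84.471, 21.807, 74.336, -0, 83.858, -12.336], TCP at [0.169, -0.523, 0.242] pointing down, gripper open.
Joint ranges: [-178.18, 178.18], [-50.72, 133.34], [12.68, 142.11], [-81.47, 261.47], [9.98, 163.14], [-165.26, 165.26]. Speed limits (degrees/s): [136.94, 136.94, 180, 180, 180, 180].

### API

Orientations are given as a 3x3 rotation matrix whose columns are the frame's x, y, z axes.
In Python, from rig import env, cam, observe gives the robot as it stands (env), with the cameras (cam) and the readings as plain functions.
- The arm moves only by the tool send_path, called after "Emit:" as name(argument=value, ...), one argument or row to a line, values as JSON. Schema: {"type":"object","properties":{"offsets":{"type":"array","items":{"type":"number"},"minItems":5,"maxItems":50},"clamp_n":{"type":"number"},"only":{"type":"string"},"quiet":{"type":"boolean"},"lines":{"type":"string"}},"required":["offsets"],"additionalProperties":false}. offsets is one flat list of numbers that holds 1 to 10 rows one after another, with no inner brackets; each row has 5 numbers: dx, dy, dz in m, then a turn about the tool's z in degrees, then the finger opening in m; each row shifts and turns the commanded pose from where the row before left it, along the tool's axes as they then stand; what a row does not reach is not made up. A row lasts 1/10 s, in which the tool goes at most 0.05 m and 8.59 degrees, less where a joint would pass 70% of its speed; a pose out of reach is approached as far as the arm can. The fingers move at their own pace and stop on an object; clamp_n is the grip in N (left out, the last holds). Time passes only in rows, so rows that do not move let the fingers close. The tool returns the time, the measured TCP pose, the force, the opening and the grip force at its end. only (a regular expression) keeps the lines of the reply that match it, lines (a string "A,B") keeps lines A to B, and quiet returns only ok. Input that does not fit is refused with a message, and nothing moves.
- observe(): the state, without advancing time (a new reading comes with each control period).
- cam.get_image(name): name is "side" or "top" or "wrist"; returns a dict with "pixels" (480x640x3 uint8, red, green, blue), "K" (3x3 intrinsics, pixels), "extrinsics" (4x4, takes a point from world to camera coordinates). Camera axes: x right, y down, z forward; pixel columns grow to the right and rows downward; lengths in m; the calibration is good to about 2 mm. A picture is of the moment at which its call begins. There is no depth.
- env.close_job(): hands the job in; it is judged then, once.
The state is a dict: "time_s": time; "q": joint angles; "qvel": joint speeds; "joint_efforts": joint torques, N m; "position": TCP position; "tool_rot": TCP orientation; "ft_force": force on the tool from outside, world axes, zero at the start; "wrist_torque": the same for the moment, N m; "grip_width": finger opening in m; "gripper_force": force on a finger pad.
Only numpy, scipy, OpenCV 4.12 (cv2) and the standard library are available. Lean on these libraries where they do the work, as an engineer would, in place of code of your own. Each camera call takes 0.05 s, during which the arm holds its last target. There are 200 camera calls.

## Working session

There is one attempt and no reset: what is moved stays moved. The work goes in short steps, Python scripts to look and compute and a tool call to move; the robot and the scene stay as the last step left them, time stands still between calls to the robot, and variables do not carry over. Pictures are saved under pics/ and viewed, at most 10 in all, crops included, and the job is handed in when it is done.

```bash
ls; mkdir -p pics
```

Run:
```python
from rig import env, cam, observe
import cv2,numpy as np
for n in ["top","side"]:
    d=cam.get_image(n); cv2.imwrite(f"pics/{n}0.png",d["pixels"][:,:,::-1]); np.savez(f"pics/{n}0.npz",**d)
    print(n,d["K"].round(1).tolist(),d["extrinsics"].round(3).tolist())
o=observe(); print(o["time_s"],o["position"],o["tool_rot"],o["grip_width"])
```

```text
pics
rig.py
top [[603.0, 0.0, 317.7], [0.0, 603.0, 237.7], [0.0, 0.0, 1.0]] [[0.025, -1.0, -0.018, -0.065], [-0.997, -0.024, -0.074, 0.601], [0.073, 0.02, -0.997, 1.169], [0.0, 0.0, 0.0, 1.0]]
side [[552.7, 0.0, 324.2], [0.0, 552.7, 241.5], [0.0, 0.0, 1.0]] [[-0.815, -0.579, 0.021, 0.459], [-0.229, 0.289, -0.93, 0.212], [0.532, -0.763, -0.368, 0.965], [0.0, 0.0, 0.0, 1.0]]
0.1 [ 0.1686897  -0.52321818  0.24178155] [[ 9.51781119e-01  3.06777904e-01 -1.36725029e-04]
 [ 3.06777817e-01 -9.51780268e-01  1.30088725e-03]
 [ 2.68951278e-04 -1.28010412e-03 -9.99999144e-01]] 0.08548979801422736
```

View pics/top0.png

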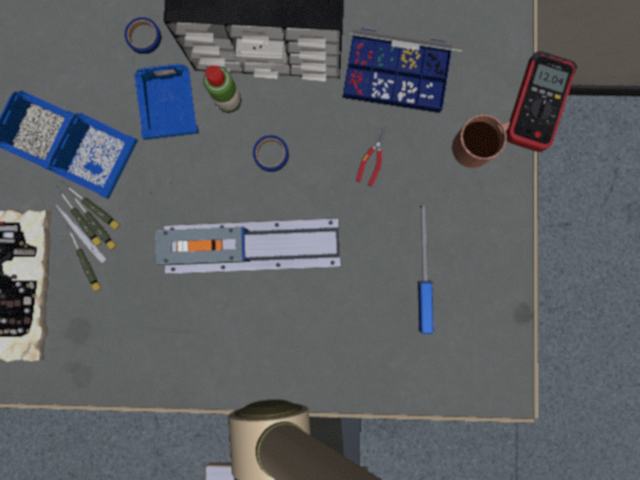

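View pics/side0.png

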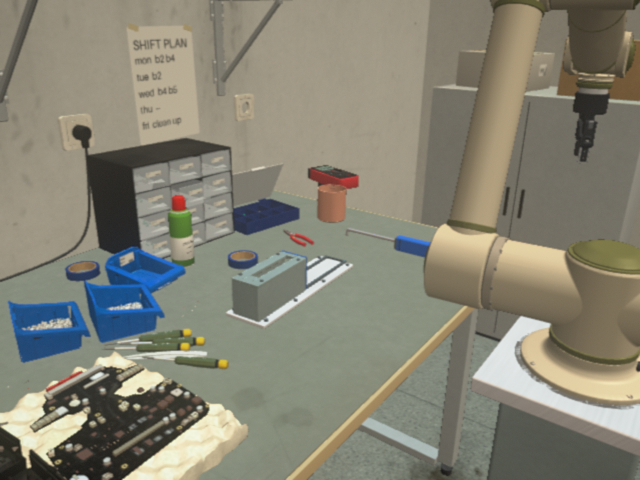

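The top view shows the fixture with its mouth near (243,244) and the tunnel pointing left. The orange insert is visible in the slit at about (172–222,245), with the black tab near 213. The hook's handle is at (426,307) with its rod pointing up to (422,206). The tape is at (270,153) and the pliers at (371,165). Next I'll measure these.

Create h.py:
```python
import numpy as np,cv2
def ray(d,px,z):
    px=np.atleast_2d(np.array(px,float)); R=d["extrinsics"][:3,:3]; t=d["extrinsics"][:3,3]
    c=-R.T@t; v=(np.linalg.inv(d["K"])@np.c_[px,np.ones(len(px))].T).T@R
    return c+v*((z-c[2])/v[:,2])[:,None]
def proj(d,P):
    P=np.atleast_2d(P); q=(d["extrinsics"][:3,:3]@P.T).T+d["extrinsics"][:3,3]; q=(d["K"]@q.T).T; return q[:,:2]/q[:,2:]
```

Run:
```python
from h import *
d=dict(np.load("pics/top0.npz")); im=d["pixels"]; hsv=cv2.cvtColor(im,cv2.COLOR_RGB2HSV)
def big(m,roi):
    a=np.zeros(m.shape,np.uint8); x0,y0,x1,y1=roi; a[y0:y1,x0:x1]=m[y0:y1,x0:x1]*255
    return a
blue=big((hsv[...,0]>95)&(hsv[...,0]<125)&(hsv[...,1]>140),(390,180,470,350))
c=max(cv2.findContours(blue,0,2)[0],key=cv2.contourArea); r=cv2.minAreaRect(c); print("handle",r)
print(ray(d,cv2.boxPoints(r),0.038).round(4).tolist(), ray(d,r[0],0.038).round(4))
g=cv2.cvtColor(im,cv2.COLOR_RGB2GRAY)
rod=big((g>110)&(hsv[...,1]<60),(405,190,445,280)); ys,xs=np.nonzero(rod); print("rod",len(xs),ys.min(),ys.max(),xs[ys<212].mean(),xs[ys>260].mean())
print(ray(d,[(xs[ys<212].mean(),ys.min())],0.023).round(4), ray(d,[(xs[ys>260].mean(),ys[ys>260].mean())],0.023).round(4))
pl=big((g>140)&(hsv[...,1]<60),(150,205,360,285))
ys,xs=np.nonzero(pl); r=cv2.minAreaRect(np.c_[xs,ys].astype(np.float32)); print("plate",r); print(ray(d,cv2.boxPoints(r),0.008).round(4).tolist())
org=big((hsv[...,0]<20)&(hsv[...,1]>150)&(g>90),(150,225,250,265)); ys,xs=np.nonzero(org); print("orange",xs.min(),xs.max(),ys.min(),ys.max())
print("row gray 245",g[245,160:250].tolist())
cv2.imwrite("pics/c1.png",cv2.resize(im[205:285,145:355,::-1],None,fx=3.8,fy=3.8,interpolation=cv2.INTER_CUBIC))
```

```text
handle ((425.5, 307.5), (51.0, 13.0), 90.0)
[[0.5198, -0.2481, 0.038], [0.5204, -0.2731, 0.038], [0.4229, -0.2742, 0.038], [0.4223, -0.2494, 0.038]] [[ 0.4712 -0.2612  0.038 ]]
rod 239 206 279 423.125 425.09375
[[ 0.6696 -0.2565  0.023 ]] [[ 0.5431 -0.2619  0.023 ]]
plate ((251.19410705566406, 245.6585693359375), (47.542076110839844, 174.4319610595703), 87.61405944824219)
[[0.6201, 0.2612, 0.008], [0.6429, -0.0882, 0.008], [0.5481, -0.0943, 0.008], [0.5251, 0.2531, 0.008]]
orange 189 221 240 250
row gray 245 [114, 116, 116, 115, 117, 112, 115, 115, 116, 120, 112, 112, 149, 172, 174, 165, 144, 145, 187, 206, 208, 197, 189, 196, 206, 210, 201, 174, 143, 129, 131, 129, 131, 130, 132, 133, 132, 133, 133, 133, 132, 133, 132, 133, 132, 131, 132, 131, 135, 134, 126, 92, 51, 26, 35, 83, 119, 133, 134, 134, 126, 113, 125, 156, 169, 174, 172, 172, 173, 170, 172, 171, 171, 172, 163, 137, 116, 114, 117, 115, 113, 97, 75, 66, 99, 149, 170, 173, 170, 170]
```

View pics/c1.png

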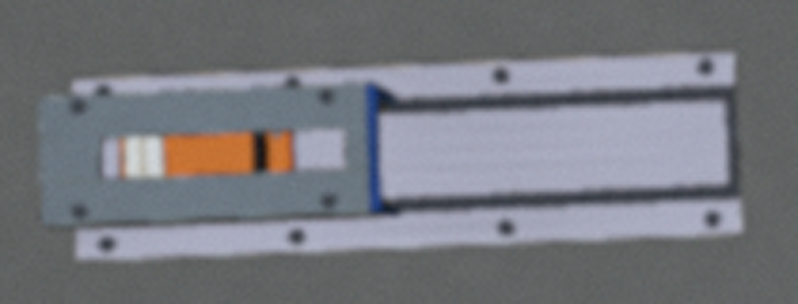

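The crop shows the blue-edged mouth at crop x≈375, the tab at x≈260, the white block at x≈125–163, and the insert's front edge at x≈293.

Emit:
send_path(
  offsets=[0, 0, 0, 8, 0.085, 0, 0, 0, 8, 0.085, 0.034, -0.028, 0.01, 0, 0.085, 0.034, -0.028, 0.01, 0, 0.085, 0.034, -0.028, 0.01, 0, 0.085, 0.034, -0.028, 0.01, 0, 0.085, 0.034, -0.028, 0.01, 0, 0.085, 0.034, -0.028, 0.01, 0, 0.085, 0.034, -0.028, 0.01, 0, 0.085, 0.034, -0.028, 0.01, 0, 0.085],
  clamp_n=60,
)

```text
time_s: 1.1
position: [0.4344, -0.2892, 0.1618]
tool_rot: [[0.999, 0.032, -0.0], [0.032, -0.999, 0.0], [-0.0, -0.0, -1.0]]
ft_force: [0.1, -0.9, 0.0]
grip_width: 0.0852
gripper_force: 0.0
```

Run:
```python
from h import *
from rig import env, cam, observe
d=dict(np.load("pics/top0.npz")); R=d["extrinsics"];print("cam",-R[:3,:3].T@R[:3,3])
o=np.array([.5835,.0914]);u=np.array([-.0656,.9978]);v=np.array([-.9978,-.0656])
def fx(px,z):
    p=ray(d,px,z)[0,:2]-o; return (p@u).round(4),(p@v).round(4)
print("tab",fx((213.3,245),.034),"edges",fx((211,245),.034),fx((215.3,245),.034),"front",fx((221.8,245),.020),"white back/fr",fx((176.5,245),.026),fx((187.5,245),.026))
print("mouth roof",fx((145+375/3.8,245),.094))
for n in ["wrist"]:
    w=cam.get_image(n); cv2.imwrite("pics/w1.png",w["pixels"][:,:,::-1]); np.savez("pics/w1.npz",**w)
```

```text
cam [ 0.51503239 -0.07376866  1.20815968]
tab (np.float64(0.0621), np.float64(-0.0025)) edges (np.float64(0.0666), np.float64(-0.0027)) (np.float64(0.0582), np.float64(-0.0024)) front (np.float64(0.0479), np.float64(-0.0028)) white back/fr (np.float64(0.1364), np.float64(-0.0061)) (np.float64(0.1146), np.float64(-0.0052))
mouth roof (np.float64(-0.0058), np.float64(0.004))
```

View pics/w1.png

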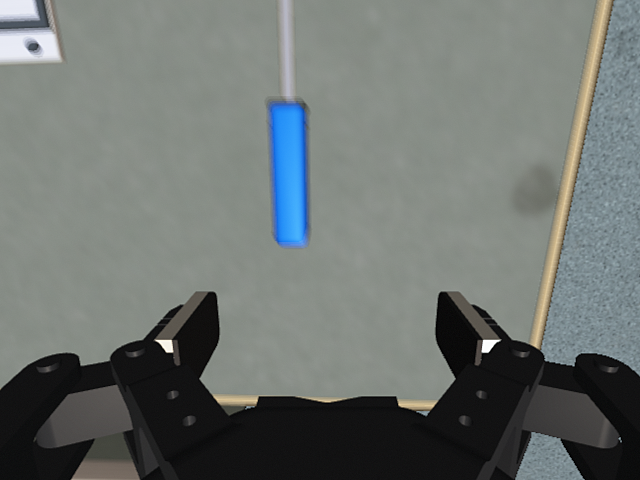

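The wrist view shows the handle at pixels (270–310, 100–247) with the rod going up from it. It leans slightly, so I'll measure its axis.

Create hk.py:
```python
from h import *
def handle(d,z,roi=None):
    hsv=cv2.cvtColor(d["pixels"],cv2.COLOR_RGB2HSV)
    m=((hsv[...,0]>95)&(hsv[...,0]<125)&(hsv[...,1]>150)&(hsv[...,2]>200)).astype(np.uint8)*255
    c=max(cv2.findContours(m,0,2)[0],key=cv2.contourArea); r=cv2.minAreaRect(c)
    P=ray(d,cv2.boxPoints(r),z); return r,P
```

Run:
```python
from hk import *
d=dict(np.load("pics/w1.npz")); r,P=handle(d,.038); print(r,P.round(4).tolist(),P.mean(0))
e=[np.linalg.norm(P[1]-P[0]),np.linalg.norm(P[2]-P[1])];print(e)
a=P[1]-P[0] if e[0]>e[1] else P[2]-P[1]; print(np.degrees(np.arctan2(a[1],a[0])))
g=cv2.cvtColor(d["pixels"],cv2.COLOR_RGB2GRAY)
for y in (15,80):
    row=g[y,260:315].astype(float); x=np.nonzero(row>row.min()+.6*(row.max()-row.min()))[0]+260; print(y,x.min(),x.max(),ray(d,[(x.mean(),y)],.023))
```

```text
((288.89300537109375, 174.5038299560547), (138.98280334472656, 30.65902328491211), 87.95458984375) [[0.5182, -0.2484, 0.038], [0.5196, -0.2685, 0.038], [0.4245, -0.2735, 0.038], [0.4229, -0.2513, 0.038]] [ 0.47129307 -0.26043401  0.038     ]
[np.float64(0.02021683011006386), np.float64(0.09527035603313569)]
-176.98539223565245
15 281 289 [[ 0.57595505 -0.25570114  0.023     ]]
80 284 291 [[ 0.53633555 -0.25752445  0.023     ]]
```

Emit:
send_path(
  offsets=[0.0377, -0.0274, 0, 0, 0.085, 0, 0, 0.03, -1, 0.085, 0, 0, 0.03, 0, 0.085, 0, 0, 0.03, 0, 0.085, 0, 0, 0.03, 0, 0.085, 0, 0, 0.02, 0, 0.085, 0, 0, 0.006, 0, 0.085, 0, 0, 0, 0, 0.085, 0, 0, 0, 0, 0.015, 0, 0, 0, 0, 0.015],
  clamp_n=60,
)

```text
time_s: 2.15
position: [0.4705, -0.2625, 0.0174]
tool_rot: [[0.999, 0.05, 0.002], [0.05, -0.999, -0.001], [0.001, 0.001, -1.0]]
ft_force: [0.3, 0.5, -0.3]
grip_width: 0.0584
gripper_force: 0.0
```

Emit:
send_path(
  offsets=[0, 0, 0, 0, 0.015, 0, 0, 0, 0, 0.015, 0, 0, 0, 0, 0.015, 0, 0, 0, 0, 0.015, 0, 0, 0, 0, 0.015, 0, 0, 0, 0, 0.015],
  clamp_n=60,
)

```text
time_s: 2.75
position: [0.4703, -0.2623, 0.017]
tool_rot: [[0.999, 0.05, 0.001], [0.05, -0.999, -0.001], [0.001, 0.001, -1.0]]
ft_force: [-0.5, 0.0, 6.6]
grip_width: 0.023
gripper_force: 60.0
```

Emit:
send_path(
  offsets=[0, 0, -0.02, 0, 0.015, 0, 0, -0.03, 0, 0.015, 0, 0, -0.03, 0, 0.015, 0, 0, -0.03, 0, 0.015, 0, 0, 0, -5, 0.015, 0, 0, 0, -8, 0.015, 0, 0, 0, -8, 0.015, 0, 0, 0, -8, 0.015, 0, 0, 0, -8, 0.015, 0, 0, 0, -8, 0.015],
)

```text
time_s: 3.75
position: [0.4699, -0.2619, 0.1261]
tool_rot: [[0.667, 0.745, -0.001], [0.745, -0.667, 0.001], [-0.0, -0.001, -1.0]]
ft_force: [0.0, -1.0, -1.2]
grip_width: 0.023
gripper_force: 59.0
```

Emit:
send_path(
  offsets=[0, 0, 0, -8, 0.015, 0, 0, 0, -8, 0.015, 0, 0, 0, -8, 0.015, 0, 0, 0, -8, 0.015, 0, 0, 0, -8, 0.015, 0, 0, 0, -5.9, 0.015, 0, 0, 0, 0, 0.015],
)

```text
time_s: 4.45
position: [0.4699, -0.262, 0.1261]
tool_rot: [[-0.066, 0.998, -0.0], [0.998, 0.066, 0.0], [0.0, -0.0, -1.0]]
ft_force: [0.4, -0.2, -0.8]
grip_width: 0.0233
gripper_force: 59.0
```

Emit:
send_path(
  offsets=[0.021, 0.0273, 0, 0, 0.015, 0.021, 0.0273, 0, 0, 0.015, 0.021, 0.0273, 0, 0, 0.015, 0.021, 0.0273, 0, 0, 0.015, 0.021, 0.0273, 0, 0, 0.015, 0, 0, 0.03, 0, 0.015, 0, 0, 0.03, 0, 0.015, 0, 0, 0.01, 0, 0.015, 0, 0, 0, 0, 0.015],
)

```text
time_s: 5.35
position: [0.5987, -0.1482, 0.0552]
tool_rot: [[-0.064, 0.998, -0.003], [0.998, 0.064, 0.001], [0.001, -0.003, -1.0]]
ft_force: [0.2, 0.8, -0.2]
grip_width: 0.0236
gripper_force: 59.2
```

Run:
```python
from h import *
from rig import env, cam, observe
for n in ["top","side","wrist"]:
    w=cam.get_image(n); cv2.imwrite(f"pics/{n}2.png",w["pixels"][:,:,::-1]); np.savez(f"pics/{n}2.npz",**w)
a=cv2.imread("pics/side2.png"); b=cv2.imread("pics/top2.png")
c=np.vstack([cv2.resize(a[210:330,220:420],(500,300),interpolation=2),cv2.resize(b[190:310,140:340],(500,300),interpolation=2)])
cv2.imwrite("pics/c2.png",c); print(observe()["position"])
```

```text
[ 0.60001557 -0.14890922  0.05786018]
```

View pics/c2.png

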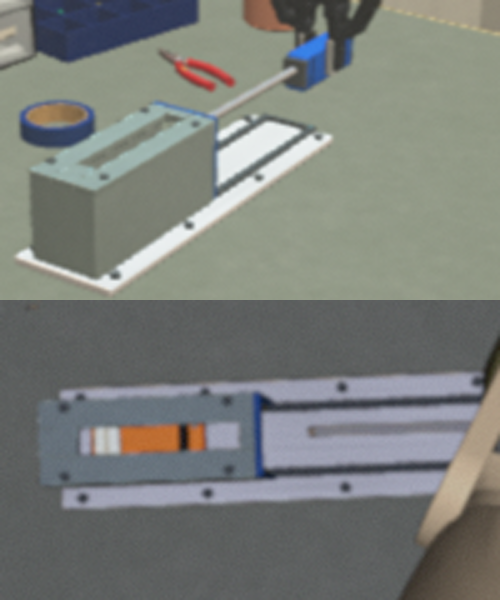

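View pics/wrist2.png

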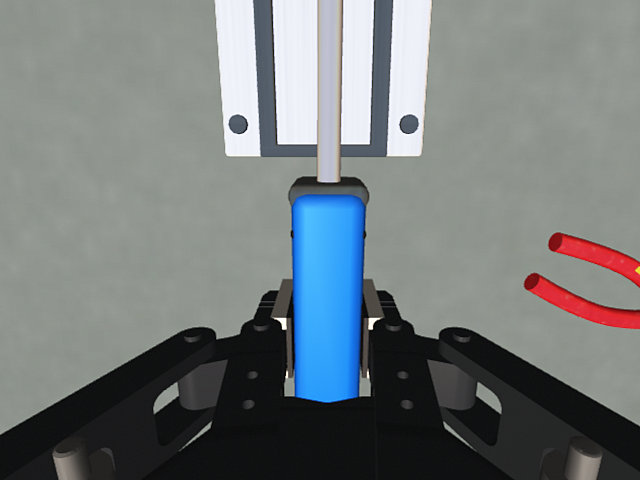

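The side and top crops show the rod level over the landing, aimed at the mouth, with its end at about top pixel (264,243). In the wrist view the rod (x≈330) runs midway between the rails (265–382). Next I'll check the tip numbers.

Run:
```python
from h import *
d=dict(np.load("pics/top2.npz")); g=cv2.cvtColor(d["pixels"],cv2.COLOR_RGB2GRAY).astype(int)
o=np.array([.5835,.0914]);u=np.array([-.0656,.9978]);v=np.array([-.9978,-.0656])
def fx(px,z):
    p=ray(d,px,z)[0,:2]-o; return [(p@u).round(4),(p@v).round(4)]
zr=.062
for x in (268,280,300,315):
    c=g[225:262,x]; r=np.arange(225,262); ins=(r>236)&(r<251)
    w=np.clip(165-c,0,None)*ins; 
    dark=[r[(r<243)&(c<110)&(r>225)],r[(r>244)&(c<110)&(r<262)]]
    yr=(w*r).sum()/w.sum(); print(x,yr,"rod",fx((x,yr),zr),"rails",[fx((x,k.mean()),.013)[1] if len(k) else None for k in dark])
y=int(round(242.8)); print(g[y,250:280].tolist(), fx((263.5,y),zr))
# side: tip
s=dict(np.load("pics/side2.npz"))
P=np.array([[*(o+u*-.04),.041],[*(o+u*-.04),.065]]); print(proj(d,P),proj(s,P))
```

```text
268 242.13671875 rod [np.float64(-0.048), np.float64(-0.0017)] rails [np.float64(-0.0254), np.float64(0.0264)]
280 241.47058823529412 rod [np.float64(-0.0709), np.float64(-0.002)] rails [np.float64(-0.0254), np.float64(0.0264)]
300 241.26605504587155 rod [np.float64(-0.1091), np.float64(-0.0008)] rails [np.float64(-0.0257), np.float64(0.026)]
315 240.2152466367713 rod [np.float64(-0.1377), np.float64(-0.0016)] rails [np.float64(-0.0254), np.float64(0.0263)]
[160, 160, 162, 160, 162, 160, 160, 162, 163, 162, 158, 161, 149, 129, 109, 106, 114, 120, 123, 123, 124, 125, 129, 128, 132, 130, 134, 132, 134, 135] [np.float64(-0.0393), np.float64(-0.0004)]
[[265.00989546 243.89510329]
 [263.68362131 243.09627445]] [[302.64794725 266.4151233 ]
 [302.71826775 256.43346503]]
```

Run:
```python
from h import *
o=np.array([.5835,.0914]);u=np.array([-.0656,.9978]);v=np.array([-.9978,-.0656])
s=dict(np.load("pics/side2.npz")); g=cv2.cvtColor(s["pixels"],cv2.COLOR_RGB2GRAY).astype(int)
for x in (-.12,-.10,-.08,-.06):
    p=o+u*x-v*.0+v*-.0015
    q=proj(s,[[*p,.058],[*p,.066]]); c=int(round(q[:,0].mean())); print(x,q.round(1).tolist(), list(zip(range(int(q[1,1])-5,int(q[0,1])+7),g[int(q[1,1])-5:int(q[0,1])+7,c])))
```

```text
-0.12 [[321.3, 247.9], [321.4, 244.7]] [(239, np.int64(150)), (240, np.int64(150)), (241, np.int64(150)), (242, np.int64(149)), (243, np.int64(147)), (244, np.int64(151)), (245, np.int64(171)), (246, np.int64(183)), (247, np.int64(173)), (248, np.int64(145)), (249, np.int64(132)), (250, np.int64(143)), (251, np.int64(148)), (252, np.int64(148)), (253, np.int64(148))]
-0.1 [[316.7, 250.6], [316.8, 247.4]] [(242, np.int64(148)), (243, np.int64(149)), (244, np.int64(147)), (245, np.int64(147)), (246, np.int64(152)), (247, np.int64(172)), (248, np.int64(186)), (249, np.int64(179)), (250, np.int64(153)), (251, np.int64(136)), (252, np.int64(141)), (253, np.int64(147)), (254, np.int64(149)), (255, np.int64(146)), (256, np.int64(129))]
-0.08 [[312.0, 253.4], [312.0, 250.1]] [(245, np.int64(143)), (246, np.int64(147)), (247, np.int64(147)), (248, np.int64(146)), (249, np.int64(153)), (250, np.int64(172)), (251, np.int64(187)), (252, np.int64(176)), (253, np.int64(150)), (254, np.int64(134)), (255, np.int64(144)), (256, np.int64(147)), (257, np.int64(147)), (258, np.int64(151)), (259, np.int64(181))]
-0.06 [[307.1, 256.3], [307.1, 253.0]] [(247, np.int64(148)), (248, np.int64(149)), (249, np.int64(148)), (250, np.int64(148)), (251, np.int64(147)), (252, np.int64(152)), (253, np.int64(172)), (254, np.int64(184)), (255, np.int64(173)), (256, np.int64(144)), (257, np.int64(128)), (258, np.int64(127)), (259, np.int64(128)), (260, np.int64(132)), (261, np.int64(137)), (262, np.int64(159))]
```

Emit:
send_path(
  offsets=[0.02, -0.0015, 0, 0, 0.015, 0.025, 0, 0, 0, 0.015, 0.025, 0, 0, 0, 0.015, 0, 0, 0, 0, 0.015],
)

```text
time_s: 5.9
position: [0.5929, -0.0752, 0.0575]
tool_rot: [[-0.068, 0.998, 0.001], [0.998, 0.068, 0.001], [0.0, 0.001, -1.0]]
ft_force: [0.4, 0.1, -1.0]
grip_width: 0.0232
gripper_force: 59.2
```

The rod is level, at the height and lateral position I expected. Moving in.

Emit:
send_path(
  offsets=[0.015, 0, 0, 0, 0.015, 0.015, 0, 0, 0, 0.015, 0.015, 0, 0, 0, 0.015, 0.01, 0, 0, 0, 0.015, 0, 0, 0, 0, 0.015, 0, 0, 0, 0, 0.015],
)

```text
time_s: 6.5
position: [0.5898, -0.0237, 0.0563]
tool_rot: [[-0.066, 0.998, 0.0], [0.998, 0.066, -0.0], [-0.0, 0.0, -1.0]]
ft_force: [0.1, -0.1, -0.3]
grip_width: 0.0234
gripper_force: 59.2
```

Run:
```python
from h import *
from rig import env, cam, observe
w=cam.get_image("top"); cv2.imwrite("pics/top3.png",w["pixels"][:,:,::-1]); np.savez("pics/top3.npz",**w)
b=w["pixels"][:,:,::-1]; cv2.imwrite("pics/c3.png",cv2.resize(b[215:275,150:280],None,fx=5,fy=5,interpolation=2))
```

```text
(no output)
```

View pics/c3.png

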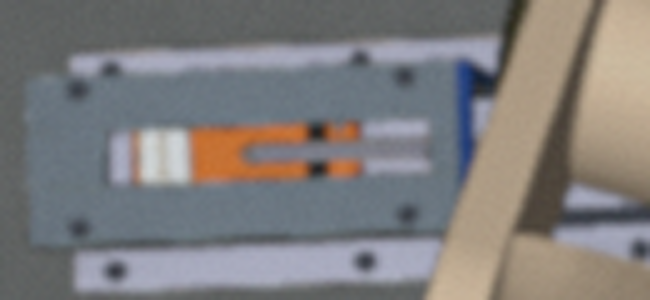

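The top crop shows the rod end at crop x≈243, past the tab (307–327) and short of the white block (190). The deck below it is clear, so I'll lower.

Emit:
send_path(
  offsets=[0, 0, 0.006, 0, 0.015, 0, 0, 0.006, 0, 0.015, 0, 0, 0.004, 0, 0.015, 0, 0, 0.002, 0, 0.015, 0, 0, 0, 0, 0.015, 0, 0, 0, 0, 0.015],
)

```text
time_s: 7.15
position: [0.5898, -0.0238, 0.0384]
tool_rot: [[-0.066, 0.998, 0.0], [0.998, 0.066, -0.0], [-0.0, 0.0, -1.0]]
ft_force: [-0.6, -0.2, -1.7]
grip_width: 0.023
gripper_force: 59.2
```

Emit:
send_path(
  offsets=[0, 0, 0, 0, 0.015],
)

```text
time_s: 7.25
position: [0.5898, -0.0238, 0.0385]
tool_rot: [[-0.066, 0.998, 0.0], [0.998, 0.066, -0.0], [-0.0, 0.0, -1.0]]
ft_force: [0.6, -0.2, -1.1]
grip_width: 0.023
gripper_force: 59.2
```

Emit:
send_path(
  offsets=[0, 0, 0.001, 0, 0.015, -0.004, 0, 0, 0, 0.015, -0.004, 0, 0, 0, 0.015, -0.003, 0, 0, 0, 0.015, -0.003, 0, 0, 0, 0.015, -0.003, 0, 0, 0, 0.015, -0.003, 0, 0, 0, 0.015, -0.004, 0, 0, 0, 0.015, -0.004, 0, 0, 0, 0.015, 0, 0, 0, 0, 0.015],
)

```text
time_s: 8.25
position: [0.5916, -0.0523, 0.0373]
tool_rot: [[-0.065, 0.998, 0.0], [0.998, 0.065, -0.0], [-0.0, 0.0, -1.0]]
ft_force: [0.0, -0.2, -1.4]
grip_width: 0.0234
gripper_force: 59.1
```

Run:
```python
from h import *
from rig import env, cam, observe
w=cam.get_image("top"); np.savez("pics/top4.npz",**w); print(observe()["ft_force"])
b=w["pixels"][:,:,::-1]; cv2.imwrite("pics/c4.png",cv2.resize(b[215:275,150:280],None,fx=5,fy=5,interpolation=2))
```

```text
[-0.30050441 -0.29450953 -1.91802578]
```

View pics/c4.png

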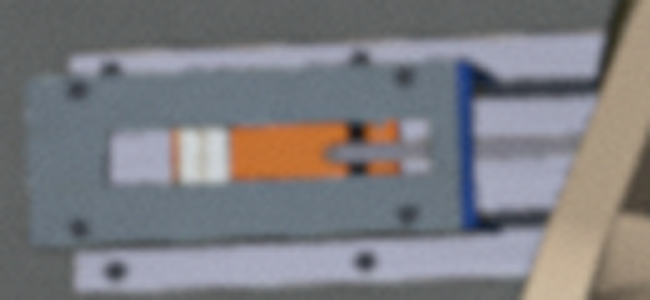

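The insert has moved about 15 mm and is straight, with the hook bearing on the tab. I'll keep pulling.

Emit:
send_path(
  offsets=[-0.004, 0, 0, 0, 0.015, -0.006, 0, 0, 0, 0.015, -0.006, 0, 0, 0, 0.015, -0.006, 0, 0, 0, 0.015, -0.006, 0, 0, 0, 0.015, -0.006, 0, 0, 0, 0.015, -0.006, 0, 0, 0, 0.015, -0.006, 0, 0, 0, 0.015, -0.006, 0, 0, 0, 0.015, -0.006, 0, 0, 0, 0.015],
)

```text
time_s: 9.3
position: [0.5954, -0.1101, 0.0373]
tool_rot: [[-0.066, 0.998, 0.0], [0.998, 0.066, 0.0], [0.0, 0.0, -1.0]]
ft_force: [0.9, 1.5, -0.8]
grip_width: 0.0231
gripper_force: 59.1
```

Emit:
send_path(
  offsets=[-0.006, 0, 0, 0, 0.015, -0.006, 0, 0, 0, 0.015, -0.006, 0, 0, 0, 0.015, -0.006, 0, 0, 0, 0.015, -0.006, 0, 0, 0, 0.015, -0.006, 0, 0, 0, 0.015, -0.006, 0, 0, 0, 0.015, -0.006, 0, 0, 0, 0.015, -0.006, 0, 0, 0, 0.015, -0.006, 0, 0, 0, 0.015],
)

```text
time_s: 10.3
position: [0.5993, -0.1699, 0.0373]
tool_rot: [[-0.066, 0.998, 0.0], [0.998, 0.066, -0.0], [-0.0, 0.0, -1.0]]
ft_force: [0.5, 1.1, -0.7]
grip_width: 0.023
gripper_force: 59.1
```

Emit:
send_path(
  offsets=[-0.006, 0, 0, 0, 0.015, -0.006, 0, 0, 0, 0.015, -0.006, 0, 0, 0, 0.015, -0.006, 0, 0, 0, 0.015, -0.006, 0, 0, 0, 0.015, -0.006, 0, 0, 0, 0.015, -0.004, 0, 0, 0, 0.015, -0.002, 0, 0, 0, 0.015, -0.001, 0, 0, 0, 0.015, 0, 0, 0, 0, 0.015],
)

```text
time_s: 11.3
position: [0.6021, -0.2124, 0.0373]
tool_rot: [[-0.066, 0.998, 0.0], [0.998, 0.066, -0.0], [-0.0, 0.0, -1.0]]
ft_force: [0.6, 1.0, -0.7]
grip_width: 0.0234
gripper_force: 59.1
```

Run:
```python
from h import *
from rig import env, cam, observe
w=cam.get_image("top"); np.savez("pics/top5.npz",**w); s=cam.get_image("side")["pixels"]
b=w["pixels"][:,:,::-1]; 
c=np.vstack([cv2.resize(s[210:330,220:420,::-1],(600,360),interpolation=2),cv2.resize(b[215:275,150:350],(600,180),interpolation=2)])
cv2.imwrite("pics/c5.png",c)
```

```text
(no output)
```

View pics/c5.png

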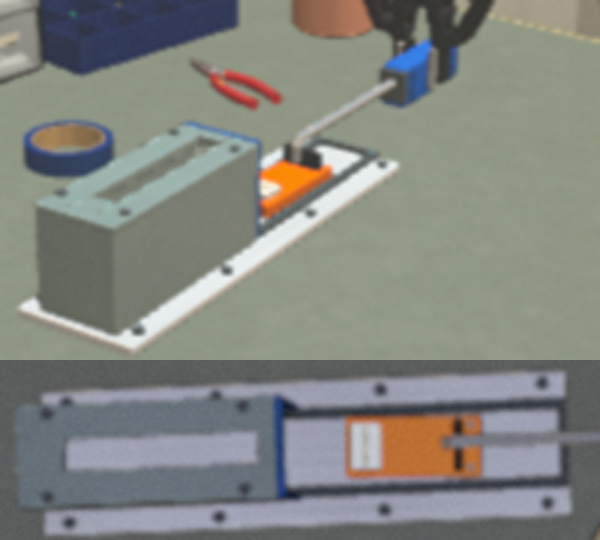

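The insert is level between the rails, about 40 mm clear of the mouth (rear edge at crop x≈347, mouth ≈283). I'll back the hook off the tab, lift it clear and set it down.

Emit:
send_path(
  offsets=[0.003, 0, 0, 0, 0.015, 0.003, 0, 0, 0, 0.015, 0, 0, 0, 0, 0.015, 0, 0, -0.01, 0, 0.015, 0, 0, -0.02, 0, 0.015, 0, 0, -0.025, 0, 0.015, 0, 0, -0.025, 0, 0.015, 0, 0, 0, 0, 0.015],
)

```text
time_s: 12.2
position: [0.6031, -0.2071, 0.1216]
tool_rot: [[-0.066, 0.998, 0.007], [0.998, 0.066, -0.004], [-0.004, 0.006, -1.0]]
ft_force: [0.3, 0.6, -1.1]
grip_width: 0.0234
gripper_force: 59.1
```

Emit:
send_path(
  offsets=[-0.01, -0.01, 0, 0, 0.015, -0.008, -0.03, 0, 0, 0.015, -0.006, -0.03, 0, 0, 0.015, -0.006, -0.03, 0, 0, 0.015, -0.006, -0.03, 0, 0, 0.015, -0.006, -0.03, 0, 0, 0.015, 0, -0.025, 0, 0, 0.015, 0, 0, 0, 0, 0.015],
)

```text
time_s: 13.0
position: [0.4164, -0.2603, 0.1162]
tool_rot: [[-0.063, 0.998, -0.003], [0.998, 0.063, 0.003], [0.003, -0.003, -1.0]]
ft_force: [-1.6, 0.2, -1.0]
grip_width: 0.0234
gripper_force: 59.2
```

Emit:
send_path(
  offsets=[0, 0, 0.02, 0, 0.015, 0, 0, 0.03, 0, 0.015, 0, 0, 0.025, 0, 0.015, 0, 0, 0.012, 0, 0.015, 0, 0, 0.006, 0, 0.015, 0, 0, 0.003, 0, 0.015, 0, 0, 0.002, 0, 0.015, 0, 0, 0, 0, 0.015, 0, 0, 0, 0, 0.015],
)

```text
time_s: 13.9
position: [0.42, -0.2606, 0.0198]
tool_rot: [[-0.066, 0.998, 0.001], [0.998, 0.066, -0.001], [-0.001, 0.001, -1.0]]
ft_force: [-0.1, -0.6, -1.0]
grip_width: 0.0232
gripper_force: 59.2
```

Emit:
send_path(
  offsets=[0, 0, 0.001, 0, 0.015, 0, 0, 0.001, 0, 0.015, 0, 0, 0, 0, 0.015, 0, 0, 0, 0, 0.015],
)

```text
time_s: 14.3
position: [0.4199, -0.2604, 0.0173]
tool_rot: [[-0.066, 0.998, 0.0], [0.998, 0.066, -0.0], [-0.0, -0.0, -1.0]]
ft_force: [-0.6, -0.3, -1.8]
grip_width: 0.0232
gripper_force: 59.2
```

Emit:
send_path(
  offsets=[0, 0, 0.0008, 0, 0.015, 0, 0, 0, 0, 0.015, 0, 0, 0, 0, 0.015],
)

```text
time_s: 14.6
position: [0.4199, -0.2605, 0.017]
tool_rot: [[-0.066, 0.998, 0.0], [0.998, 0.066, -0.0], [-0.0, 0.0, -1.0]]
ft_force: [-1.2, 0.9, 6.0]
grip_width: 0.0234
gripper_force: 60.1
```

Contact with the bench shows at about 6 N, matching the reading at the grasp. I'll release and rise.

Emit:
send_path(
  offsets=[0, 0, 0, 0, 0.05, 0, 0, 0, 0, 0.07, 0, 0, 0, 0, 0.085, 0, 0, 0, 0, 0.085, 0, 0, 0, 0, 0.085, 0, 0, -0.01, 0, 0.085, 0, 0, -0.03, 0, 0.085, 0, 0, -0.04, 0, 0.085, 0, 0, -0.04, 0, 0.085, 0, 0, -0.04, 0, 0.085],
)

```text
time_s: 15.6
position: [0.4196, -0.2601, 0.179]
tool_rot: [[-0.066, 0.998, 0.0], [0.998, 0.066, -0.0], [-0.0, 0.0, -1.0]]
ft_force: [1.2, -0.7, -0.4]
grip_width: 0.0851
gripper_force: 0.0
```

Emit:
send_path(
  offsets=[-0.03, 0, -0.02, 0, 0.085, -0.04, 0, 0, 0, 0.085, -0.04, 0, 0, 0, 0.085, 0, 0, 0, 0, 0.085, 0, 0, 0, 0, 0.085, 0, 0, 0, 0, 0.085, 0, 0, 0, 0, 0.085, 0, 0, 0, 0, 0.085],
)

```text
time_s: 16.4
position: [0.4272, -0.3694, 0.1969]
tool_rot: [[-0.067, 0.998, 0.0], [0.998, 0.067, -0.0], [-0.0, 0.0, -1.0]]
ft_force: [-1.0, 0.4, -0.6]
grip_width: 0.0846
gripper_force: 0.0
```

Run:
```python
from h import *
from rig import env, cam, observe
b=cam.get_image("top")["pixels"][:,:,::-1]; s=cam.get_image("side")["pixels"][:,:,::-1]
cv2.imwrite("pics/c6.png",np.hstack([cv2.resize(b[120:400,140:460],(400,350)),cv2.resize(s[180:360,200:440],(400,350))]))
```

```text
(no output)
```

View pics/c6.png

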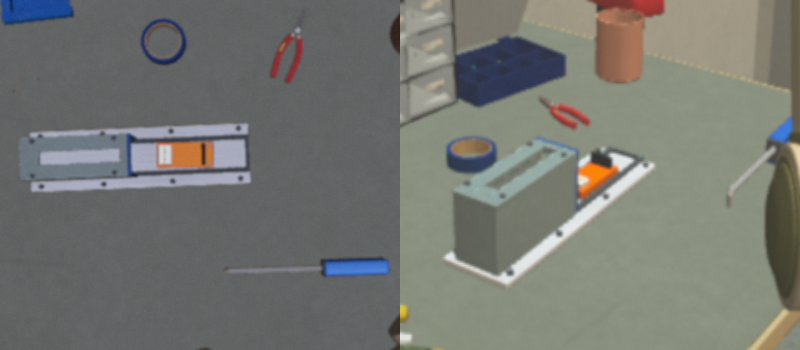

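The insert is wholly on the landing, the hook stands on the bench well clear of the fixture, and the tape and pliers look undisturbed.

```bash
python3 -c "
from rig import env, cam, observe
print(env.close_job())"
```

```text
the job is handed in; nothing more can be done
None
```

The job is handed in at about 16.5 s of robot time: the last pictures show the insert level and wholly on the landing, the hook put down on the bench clear of the fixture, and the tape roll and pliers where they were.

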